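# Snap the cover onto the window-cleaning bucket

### The arm

A 7-joint arm with a two-finger parallel gripper is mounted at the origin on the work surface. World frame = base frame: x ahead of the robot, y to its left, z up, the work surface at z = 0. Lengths are in m, angles in rad, forces in N, time in s.
With the tool pointing down it reaches from about 0.425 to 0.95 m from the base axis. Payload 4.7 kg.
Tool frame: the origin (TCP) lies at the very end of the fingers, on their centre line; the grasp point (between the pads) lies 19 mm behind it (r.pinch_z is the z of the grasp point in the tool frame, in m); z points along the fingers, y is the line along which they close (so a half turn about z gives the same grasp; the last joint's range is limited). The gripper opens to 85 mm and grips with 20 to 120 N. Pads are 22 mm wide; open, the fingers measure 114 mm over their backs; the gripper's body (76 mm by 85 mm) begins 54 mm behind the grasp point. The pads swing forward as they close: fully open they stand 13 mm farther back than shut.
Start: joints at [1.199, 0.469, -0.049, 1.532, 0.024, 1.141, -0.082], TCP at [0.227, -0.636, 0.198] pointing down, gripper open.
Joint ranges: [-2.59, 2.59], [-0.33, 1.99], [-1.39, 1.29], [0.1, 2.45], [-1.04, 4.18], [0.21, 1.99], [-2.66, 2.66]. Speed limits (rad/s): [2.57, 2.57, 3.14, 3.14, 3.14, 3.14, 3.14].

### API

Orientations are given as a rotation vector (axis times angle).
In Python, from station import r gives the robot as it stands. Calls block until the motion is done:
- r.move_pose(position, orientation): joint-space move of the TCP to a pose.
- r.line_to(position, rot=None, v=0.15, stop_force=None): straight line of the TCP; rot=None keeps the orientation; v is the mean speed in m/s. With stop_force (N) it stops when the force on the tool has changed by that much, and returns True; else False.
- r.move_joints(angles): joint-space move.
- r.grip(opening): finger opening in m; the grip force is fixed at half the most; returns when the fingers have stopped.
- r.dwell(seconds).
- r.inverse_kinematics(position, orientation): joint angles nearest the present ones, or None.
- r.observe(): the state.
- r.grab_frame(name): name is "side" or "top" or "wrist"; returns the picture (480x640x3 uint8, blue, green, red); there is no depth.
- r.camera_info(name): a dict with "fx", "fy", "cx", "cy" (pixels), "extrinsics" (4x4, takes a point from camera to world coordinates); the wrist camera has in their place "T_tool_cam" (4x4, takes a point from camera to tool coordinates, whose origin is the TCP and whose axes are the flange's). Camera axes: x right, y up, looking along -z (the intrinsics and any distortion apply to the point x, -y, -z); pixel columns grow to the right and rows downward; lengths in m; the calibration is good to about 2 mm. A picture is of the moment at which its call begins: read the wrist's pose just before it. camera_info takes no time and is no camera call.
A pose or a line that the arm cannot do raises r.MotionError and nothing moves.
- r.hand_in(): hands the job in; it is judged then, once.
The state is a dict: "time_s": time; "joint_positions": joint angles; "dq": joint speeds; "joint_efforts": joint torques, N m; "tcp_pos": TCP position; "tcp_rot": TCP orientation; "force": force on the tool from outside, world axes, zero at the start; "ft_torque": the same for the moment, N m; "finger_gap": finger opening in m; "grip_force": force on a finger pad.
Only numpy, scipy, OpenCV 4.12 (cv2) and the standard library are available. Lean on these libraries where they do the work, as an engineer would, in place of code of your own. Each camera call takes 0.05 s, during which the arm holds its last target. There are 200 camera calls.

### The job

The round blue cover of the cleaning bucket has been left on one wing of the white caddy. Without lifting it off or tipping it up on edge, slide it across onto the bucket's open mouth until it drops into the rim, then press it down all round until it has snapped home, flat and level on the rim, and leave it there. Never push on the cover harder than about 50 N, and leave the squeegee head and the spray bottle where they are.

Things in the scene. Friction and masses are not known exactly. Their poses are not given: they have to be found in the camera images.
- caddy: white plastic bucket caddy, fixed: a round bucket (outside diameter 151 mm) between two flat wings, all 120 mm high. Origin: centre of its underside, on the bucket's axis; z up, y runs along the caddy through both wings. Each wing is 150 mm (x) by 155 mm (y), from 81 to 236 mm either side of the axis, its flat top level with the bucket's rim, with no lip
- mouth (a point): centre of the bucket's open mouth at rim height; axes as the caddy's. The mouth is 141 mm in diameter, the rim 5 mm thick. Four grey sprung catches (12 mm thick) stick 4.5 mm into the mouth, centred 7.5 mm below the rim, at 45 degrees to the caddy's x and y; they give way outward
- cover: blue plastic cover, 0.2 kg, no handle: flat disc 196 mm wide, 6 mm thick, with a round plug under it 137 mm wide, 19 mm deep, bottom edge bevelled. Origin: centre of the plug's underside; z up; flat top at 25 mm. Starts flat on one wing, standing on its plug. Slid over the mouth it drops some 7 mm and rests, often aslant, on the catches; pressing with about 10 to 20 N snaps each side past them
- cover_seat (a point): centre of the underside of the cover's disc (19 mm above the cover's origin); lies on mouth when the cover is fully home, about 12 mm above it while the cover only rests on the catches
- squeegee: loose squeegee head, steel channel 140 mm long (along its x) 22 mm wide, black blade and socket, 27 mm high, lying on the other wing across the caddy; origin centre of the channel's underside
- spray_bottle: loose amber glass spray bottle, 72 mm diameter, 190 mm high, black head with a steel trigger, standing behind the caddy; origin centre of its underside
Not all that is in view belongs to the job. There is more than one size of the cover; the one meant has the size given above.

How it is judged:
By the outcome, as a careful person would: the job done as asked, in the order asked, and still so for the second after the job is handed in, with the robot touching nothing.
It also fails if it takes over 64 s, if anything falls off the work surface, if the arm or the gripper's body presses on something with over 40 N, if the wrist force passes 120 N, or if a joint passes its speed limit or range.

## Working session

There is one attempt and no reset: what is moved stays moved. The work goes in short steps, each a Python script; the robot and the scene stay as the last script left them, time stands still between calls to the robot, and variables do not carry over. Pictures are saved under pics/ and viewed, at most 12 in all, crops included, and the job is handed in when it is done.

```bash
ls; mkdir -p pics; python3 - <<'E'
from station import r
import cv2
for n in ("top","side"):
    cv2.imwrite(f"pics/{n}0.png",r.grab_frame(n)); i=r.camera_info(n); print(n,i)
print(r.camera_info("wrist")); print(r.observe())
E
```

```text
pics
top {'fx': 548.8742412939705, 'fy': 548.8742412939705, 'cx': 313.6071113279944, 'cy': 239.36480092600604, 'extrinsics': array([[-0.03342093,  0.97757158, -0.20793473,  0.32374667],
       [-0.99943292, -0.0335446 ,  0.0029323 ,  0.10111254],
       [-0.00410855,  0.20791481,  0.97813831,  1.20088271],
       [ 0.        ,  0.        ,  0.        ,  1.        ]])}
side {'fx': 575.7408193227407, 'fy': 575.7408193227407, 'cx': 321.7994591131376, 'cy': 232.82905927642068, 'extrinsics': array([[-0.89293547,  0.2588585 , -0.3683185 ,  0.15794934],
       [-0.44981485, -0.47986493,  0.75325709,  0.90294394],
       [ 0.01824387,  0.83828511,  0.54492682,  0.69250066],
       [ 0.        ,  0.        ,  0.        ,  1.        ]])}
{'fx': 343.81038734669636, 'fy': 343.81038734669636, 'cx': 320.7790925999094, 'cy': 239.60748631302326, 'T_tool_cam': array([[ 4.41555159e-05,  9.50988079e-01,  3.09227539e-01,
         7.97325291e-02],
       [ 9.99999931e-01, -1.56382121e-04,  3.38139419e-04,
        -7.15276693e-04],
       [ 3.69924215e-04,  3.09227503e-01, -9.50988020e-01,
        -1.75497394e-01],
       [ 0.00000000e+00,  0.00000000e+00,  0.00000000e+00,
         1.00000000e+00]])}
{'time_s': 0.1, 'joint_positions': array([ 1.19910334,  0.46936843, -0.04858086,  1.53352657,  0.02409044,
        1.14099335, -0.08231791]), 'dq': array([ 5.24593119e-04, -3.48427795e-03,  1.59401248e-03, -2.89213004e-03,
       -2.97049403e-03,  4.73718878e-05, -1.17973137e-03]), 'joint_efforts': array([ 2.14907850e-04, -5.11512816e+01, -4.70761384e-02, -2.38390535e+01,
        1.08189887e-02,  4.38532792e-03, -6.09214396e-06]), 'tcp_pos': array([ 0.22670045, -0.63520195,  0.19708148]), 'tcp_rot': array([-3.09391155e+00, -5.35529657e-01,  5.43220327e-04]), 'force': array([-0.35800643,  0.0124449 ,  0.39436642]), 'ft_torque': array([0.01414649, 0.00838128, 0.03098967]), 'grip_force': 0.0, 'finger_gap': 0.0851702858374247}
```

View pics/top0.png

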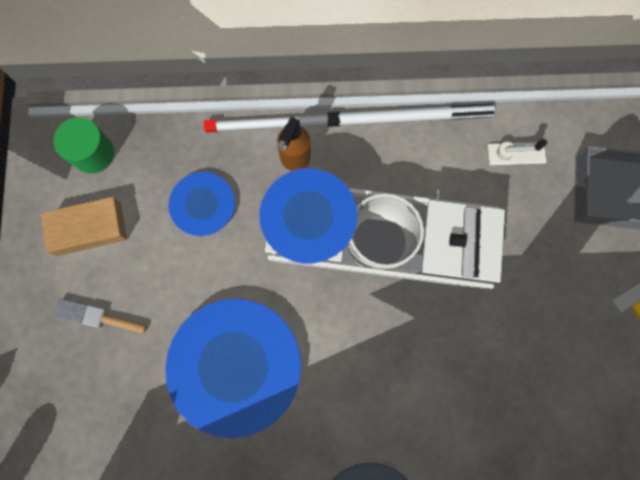

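View pics/side0.png

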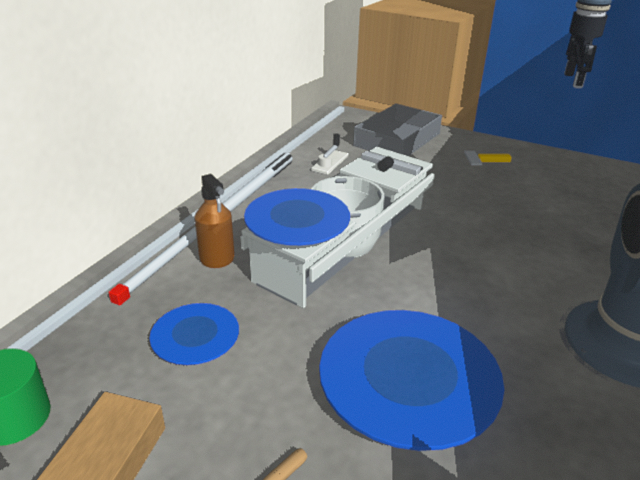

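Both views show the right cover (196 mm) on the caddy's left (+y) wing at top px (308,215). The mouth is at (386,231), the squeegee on the right wing at (472,242) and the bottle at (295,148). The large and small blue discs are decoys. Next I measure by back-projecting to known heights.

```bash
cat > h.py <<'E'
import numpy as np, cv2
from scipy.optimize import least_squares
from station import r
def back(cam,uv,z):
    i=r.camera_info(cam); E=i["extrinsics"]; uv=np.atleast_2d(uv).astype(float)
    d=np.c_[(uv[:,0]-i["cx"])/i["fx"],-(uv[:,1]-i["cy"])/i["fy"],-np.ones(len(uv))]@E[:3,:3].T
    return (E[:3,3]+d*((z-E[2,3])/d[:,2])[:,None])[:,:2]
def circ(p,R=None):
    c0=p.mean(0)
    f=(lambda q:np.hypot(*(p-q[:2]).T)-(R or q[2]))
    s=least_squares(f,[*c0,R or .09],loss="soft_l1",f_scale=.001); return s.x,np.std(f(s.x))
def blue(cam,seed):
    im=r.grab_frame(cam); h=cv2.cvtColor(im,cv2.COLOR_BGR2HSV)
    m=cv2.inRange(h,(100,100,40),(125,255,255)); m=cv2.morphologyEx(m,cv2.MORPH_OPEN,np.ones((3,3)))
    for c in cv2.findContours(m,cv2.RETR_EXTERNAL,cv2.CHAIN_APPROX_NONE)[0]:
        if cv2.contourArea(c)>500 and cv2.pointPolygonTest(c,seed,False)>0: return im,c[:,0,:]
    return im,None
E
python3 - <<'E'
from h import *
for cam,seed in (("top",(308,240)),("side",(265,222))):
    im,c=blue(cam,seed)
    print(cam,"cover free",circ(back(cam,c,.145)),"R fixed",circ(back(cam,c,.145),.098)[0][:2])
for z,pts in ((.12,[(427,201),(505,207),(502,283),(423,273)]),): print("wing corners",back("top",pts,z))
im=r.grab_frame("top")
cv2.imwrite("pics/crop1.png",cv2.resize(im[90:300,240:520],None,fx=2.85,fy=2.85,interpolation=cv2.INTER_CUBIC))
im=r.grab_frame("side")
cv2.imwrite("pics/crop2.png",cv2.resize(im[130:310,180:445],None,fx=3,fy=3,interpolation=cv2.INTER_CUBIC))
E
```

```text
top cover free (array([0.59938484, 0.10731726, 0.09679233]), np.float64(0.0006455320196063483)) R fixed [0.5993807  0.10730661]
side cover free (array([0.59618792, 0.11272405, 0.09773162]), np.float64(0.001320525388730712)) R fixed [0.5962063  0.11273065]
wing corners [[ 0.62562341 -0.13620154]
 [ 0.6074839  -0.29379493]
 [ 0.45260378 -0.27142215]
 [ 0.47782791 -0.11694752]]
```

View pics/crop1.png

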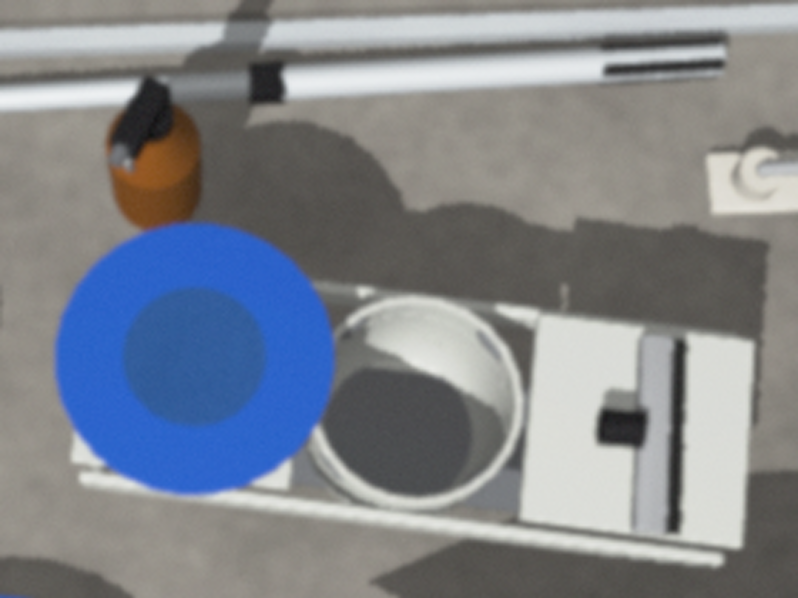

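View pics/crop2.png

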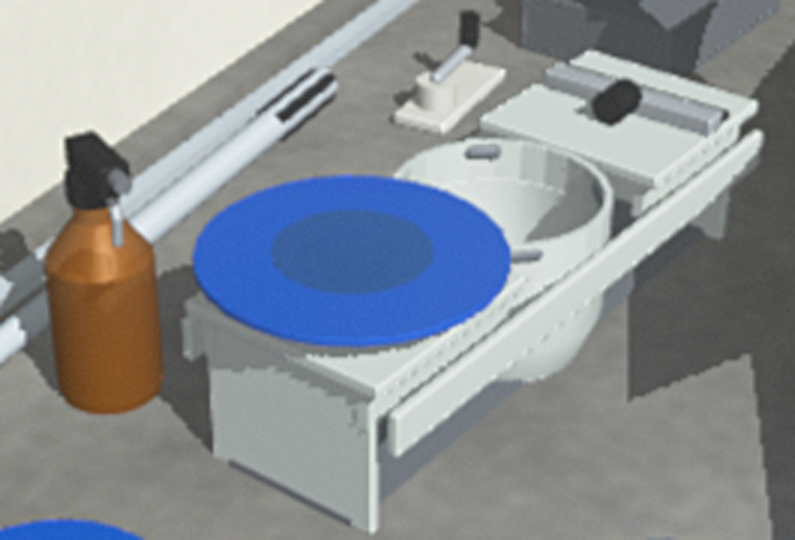

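```bash
cat >> h.py <<'E'
CORN=np.array([[.075,-.081],[.075,-.236],[-.075,-.236],[-.075,-.081]])
def T(q,p): c,s=np.cos(q[2]),np.sin(q[2]); return np.asarray(p)@np.array([[c,s],[-s,c]])+q[:2]
def caddy(cor,ref,rim,R=.0755):
    def f(q):
        e=(T(q,ref)-cor).ravel(); return np.r_[e,np.hypot(*(rim-q[:2]).T)-R]
    s=least_squares(f,[.56,-.04,0.1],loss="soft_l1",f_scale=.002); return s.x,np.round(s.fun*1e3,1)
E
python3 - <<'E'
from h import *
A=lambda p:np.array(p)/2.85+[240,90]
cor=back("top",A([(540,314),(756,338),(744,548),(520,522),(75,463),(291,488)]),.12)
ref=np.r_[CORN,[[-.075,.236],[-.075,.081]]]
rim=back("top",A([(523,402),(425,296),(490,325),(412,508),(345,482),(318,440),(497,475)]),.12)
print("top",caddy(cor,ref,rim)); print("rim only",circ(rim),circ(rim,.0755)[0][:2])
B=lambda p:np.array(p)/3+[180,130]
cor=back("side",B([(756,105),(653,185),(482,120),(374,395)]),.12)
ref=np.array([[-.075,-.236],[-.075,-.081],[.075,-.081],[-.075,.236]])
rim=back("side",B([(395,177),(425,152),(490,138),(560,152),(612,205),(600,235)]),.12)
print("side",caddy(cor,ref,rim))
print("bottle base",back("side",B([(107,385)]),0),"shoulder top view",back("top",A([(153,155)]),.13))
print("squeegee ends",back("top",A([(658,336),(651,530)]),.128))
print(back("side",B([(130,190)]),.165), back("top",A([(120,158)]),.165))
E
```

```text
top (array([ 0.56636656, -0.04927398, -0.16131216]), array([ 0.2,  0.1, -1.6, -0.3,  0.3, -0.5,  1.8, -1.3,  0.3,  2.2, -1.6,
        0.2, -0.3,  2.3,  2. ,  1.3,  2.4,  0.3,  0.9]))
rim only (array([ 0.56696826, -0.04864859,  0.07711224]), np.float64(0.0008880044609292909)) [ 0.56580108 -0.04927209]
side (array([ 0.56426679, -0.04015746, -0.17241173]), array([-2.8, -4.1, -0.8, -5.4,  2. ,  1.4,  0.7, -0.1, -0.5,  2.4,  6.4,
        0.8,  0.2,  6.9]))
bottle base [[0.77478199 0.13514429]] shoulder top view [[0.75381104 0.13242038]]
squeegee ends [[ 0.60589651 -0.22186888]
 [ 0.46776997 -0.20416401]]
[[0.73733515 0.14025952]] [[0.73833145 0.15463501]]
```

```bash
cat >> h.py <<'E'
from scipy.spatial.transform import Rotation as Ro
YAW=-.162
def ori(sgn=1,yaw=YAW,tilt=None):
    x=sgn*np.array([-np.sin(yaw),np.cos(yaw),0]); z=np.array([0,0,-1.]); y=np.cross(z,x)
    return Ro.from_matrix(np.c_[x,y,z]).as_rotvec()
def wback(tcp,rot,uv,z):
    i=r.camera_info("wrist"); M=np.eye(4); M[:3,:3]=Ro.from_rotvec(rot).as_matrix(); M[:3,3]=tcp
    E=M@i["T_tool_cam"]; uv=np.atleast_2d(uv).astype(float)
    d=np.c_[(uv[:,0]-i["cx"])/i["fx"],-(uv[:,1]-i["cy"])/i["fy"],-np.ones(len(uv))]@E[:3,:3].T
    return (E[:3,3]+d*((z-E[2,3])/d[:,2])[:,None])[:,:2]
E
python3 - <<'E'
from h import *
o=r.observe()
for s in (1,-1):
  for p in ([.57,-.0,.33],[.62,.21,.3],[.62,.21,.115],[.58,.05,.115],[.566,-.045,.13]): 
    q=r.inverse_kinematics(p,ori(s)); print(s,p,None if q is None else np.round(q,2))
p=o["tcp_pos"]; r.line_to([p[0],p[1],.33],v=.3)
s=1 if r.inverse_kinematics([.57,0,.33],ori(1)) is not None else -1
r.move_pose([.57,.0,.33],ori(s))
r.dwell(.2); o=r.observe(); im=r.grab_frame("wrist"); cv2.imwrite("pics/w1.png",im); print(s,o["time_s"],o["tcp_pos"],o["tcp_rot"]); np.savez("w1.npz",p=o["tcp_pos"],q=o["tcp_rot"])
E
```

```text
1 [0.57, -0.0, 0.33] [ 0.5   0.29 -0.73  1.57  0.19  1.36 -0.41]
1 [0.62, 0.21, 0.3] [ 0.29  0.59 -1.1   1.41  0.52  1.46 -0.96]
1 [0.62, 0.21, 0.115] [ 0.24  0.72 -0.99  1.63  0.65  1.15 -1.07]
1 [0.58, 0.05, 0.115] [ 0.34  0.49 -0.67  1.82  0.37  0.96 -0.64]
1 [0.566, -0.045, 0.13] [ 0.48  0.44 -0.61  1.84  0.3   0.96 -0.43]
-1 [0.57, -0.0, 0.33] [ 0.77  0.42 -1.17  1.56  0.39  1.42  2.55]
-1 [0.62, 0.21, 0.3] [ 0.32  0.62 -1.18  1.4   0.57  1.48  2.14]
-1 [0.62, 0.21, 0.115] [ 0.33  0.83 -1.18  1.63  0.8   1.25  1.97]
-1 [0.58, 0.05, 0.115] [ 0.64  0.71 -1.18  1.8   0.72  1.14  2.2 ]
-1 [0.566, -0.045, 0.13] [ 0.82  0.66 -1.18  1.82  0.67  1.13  2.39]
1 3.65 [ 0.57006272 -0.0006262   0.32990851] [-2.39496033e+00 -2.03311327e+00  2.48008334e-04]
```

View pics/w1.png

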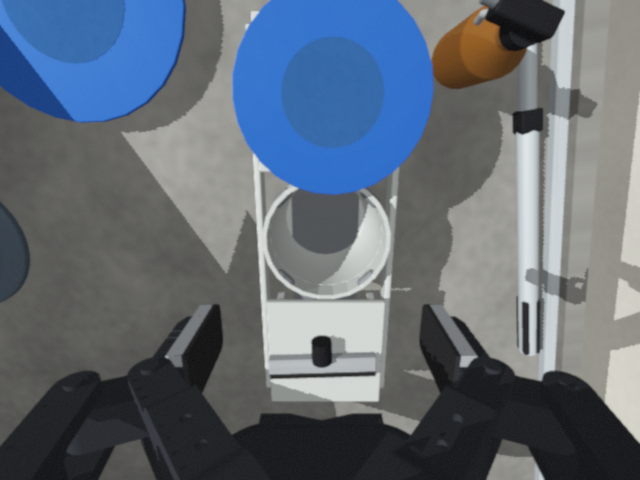

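```bash
python3 - <<'E'
from h import *
import h
d=np.load("w1.npz"); im=cv2.imread("pics/w1.png")
hs=cv2.cvtColor(im,cv2.COLOR_BGR2HSV); m=cv2.inRange(hs,(100,100,40),(125,255,255))
c=max((c for c in cv2.findContours(m,0,cv2.CHAIN_APPROX_NONE)[0] if cv2.pointPolygonTest(c,(330,160),False)>0),key=len)[:,0,:]
c=c[c[:,1]>3]; P=wback(d["p"],d["q"],c,.145); cv=circ(P); print("cover",cv,circ(P,.098)[0][:2])
g=cv2.cvtColor(im,cv2.COLOR_BGR2GRAY).astype(float)
# rim outer edge by radial search for the strongest bright->dark step around the predicted circle
rim=wback(d["p"],d["q"],[(263,235),(391,235),(326,299),(281,281),(373,281),(270,207),(384,206)],.12)
cor=wback(d["p"],d["q"],[(387,301),(380,402),(271,402),(267,303)],.12)
print(circ(rim),circ(rim,.0755)); print(caddy(cor,CORN,rim))
E
```

```text
cover (array([0.59916465, 0.10681313, 0.09671953]), np.float64(0.00039819360813212254)) [0.59937731 0.10778992]
(array([ 0.56993974, -0.04777476,  0.07654068]), np.float64(0.0006656113417636544)) (array([ 0.5696997 , -0.04861488,  0.0755    ]), np.float64(0.0008181813712840242))
(array([ 0.56974832, -0.04812414, -0.16354545]), array([-0.9, -1.9, -0.2,  0.2,  1.6, -0.1, -0.1,  0.9,  0. , -0.1,  0.8,
        0.8,  1.2,  1.7,  1.9]))
```

```bash
cat >> h.py <<'E'
M=np.array([.569,-.0485]); 
def W(x,y,z,m=None): return [*T([*(M if m is None else m),YAW],[x,y]),z]
def st(tag=""):
    o=r.observe(); d=o["tcp_pos"][:2]-M; c,s=np.cos(YAW),np.sin(YAW)
    print(tag,round(o["time_s"],2),"caddy xy mm",np.round([1e3*(c*d[0]+s*d[1]),1e3*(-s*d[0]+c*d[1])],1),"z",round(o["tcp_pos"][2],4),"F",np.round(o["force"],1),flush=True); return o
E
python3 - <<'E'
from h import *
r.move_pose(W(.0055,.290,.30),ori()); st()
print(r.line_to(W(.0055,.290,.124),v=.2,stop_force=8)); st()
print(r.line_to(W(.0045,.225,.124),v=.08,stop_force=10)); st("pushed")
r.line_to(W(.0045,.231,.124),v=.05)
print(r.line_to(W(.0045,.231,.100),v=.03,stop_force=4)); st("touch")
r.line_to(W(.0045,.231,.13),v=.05); st()
cv2.imwrite("pics/w2.png",r.grab_frame("wrist"))
im,c=blue("top",(322,245)); print(circ(back("top",c,.145)))
E
```

```text
4.67 caddy xy mm [  6.6 288.1] z 0.3001 F [ 1.4 -1.4 -0.4]
False
 5.7 caddy xy mm [  6.4 290.5] z 0.1256 F [-0.   0.2 -0.1]
False
pushed 6.67 caddy xy mm [  4.4 225.7] z 0.1241 F [-0.1  0.1 -0.3]
False
touch 7.88 caddy xy mm [  4.6 231.1] z 0.1002 F [-0.2 -0.3 -0.6]
 8.63 caddy xy mm [  4.4 230.8] z 0.1299 F [-0.5 -0.6  0.8]Traceback (most recent call last):
  File "<stdin>", line 9, in <module>
  File "h.py", line 6, in back
    d=np.c_[(uv[:,0]-i["cx"])/i["fx"],-(uv[:,1]-i["cy"])/i["fy"],-np.ones(len(uv))]@E[:3,:3].T
                                        ~~^^^^^
IndexError: index 1 is out of bounds for axis 1 with size 1
```

View pics/w2.png

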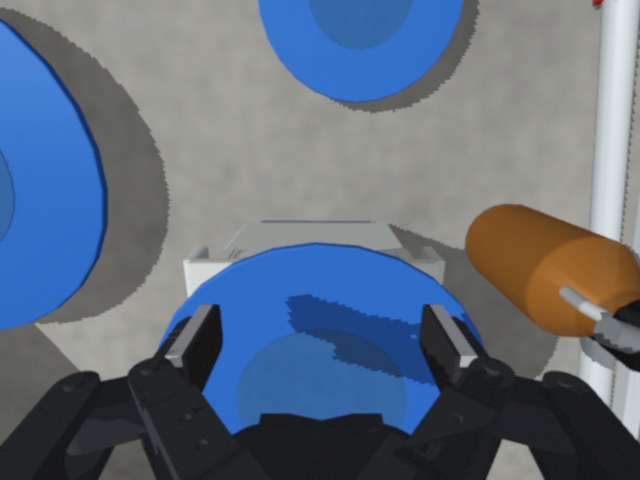

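Wrist view: the cover hasn't moved (its far edge is at row 245) and the fingertips are above it (tips at (215,305) and (425,305)). So with the gripper open, the tips sit well behind the TCP. I'll measure the tip offset by touching the cover lightly over its plug.

```bash
python3 - <<'E'
from h import *
r.line_to(W(.0045,.20,.18),v=.15)
for g,lo in ((.085,.085),(.05,.11)):
    r.grip(g); r.line_to(W(.0045,.20,.165),v=.1)
    print(g,r.observe()["finger_gap"],r.line_to(W(.0045,.20,lo),v=.04,stop_force=4)); st("touch")
    r.line_to(W(.0045,.20,.18),v=.15)
im=r.grab_frame("wrist"); cv2.imwrite("pics/w3.png",im)
E
```

```text
0.085 0.08477351327039767 True
touch 11.27 caddy xy mm [  4.4 199.9] z 0.0988 F [-0.5 -0.8  5. ]
0.05 0.04993396460016742 False
touch 14.23 caddy xy mm [  4.7 200.1] z 0.1103 F [0.4 0.2 0.5]
```

View pics/w3.png

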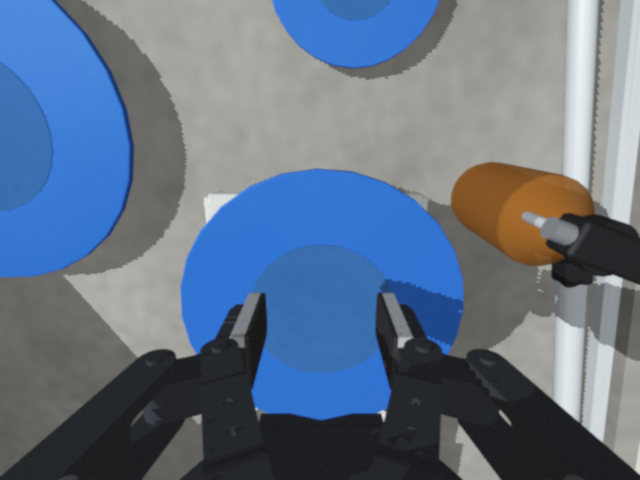

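The open tips are 46 mm behind the TCP, so I push with the TCP at z≈0.082 (tips at ≈0.128).

```bash
sed -i 's/(100,100,40),(125,255,255)); m=/(100,100,40),(125,255,255)); m=/; s/for c in cv2.findContours(m,cv2.RETR_EXTERNAL,cv2.CHAIN_APPROX_NONE)\[0\]:/for c in cv2.findContours(m,cv2.RETR_EXTERNAL,cv2.CHAIN_APPROX_NONE)[0]:/' h.py
cat >> h.py <<'E'
def cov(z=.145,seed=None):
    """cover pose in caddy frame from the top camera: blob contour, robust circle fit (hull takes out the gripper)"""
    im=r.grab_frame("top"); m=cv2.inRange(cv2.cvtColor(im,cv2.COLOR_BGR2HSV),(100,100,40),(125,255,255)); m[:, :248]=0; m[290:]=0; m[:120]=0
    p=np.vstack([c[:,0] for c in cv2.findContours(m,0,cv2.CHAIN_APPROX_NONE)[0] if len(c)>25])
    P=back("top",cv2.convexHull(p)[:,0],z); q,sd=circ(P,.098); d=q[:2]-M; c,s=np.cos(YAW),np.sin(YAW)
    print("cover caddy mm",np.round([1e3*(c*d[0]+s*d[1]),1e3*(-s*d[0]+c*d[1])],1),"sd",round(sd*1e3,2),flush=True); return im
E
python3 - <<'E'
from h import *
print(r.pinch_z)
r.line_to(W(.0055,.290,.18),v=.25); cov(); r.grip(.085)
print(r.line_to(W(.0055,.290,.082),v=.15,stop_force=8)); st()
print(r.line_to(W(.0045,.225,.082),v=.07,stop_force=10)); st("pushed"); cov()
E
```

```text
-0.0187
cover caddy mm [  4.7 158.7] sd 0.86
False
 16.7 caddy xy mm [  6.  290.8] z 0.0829 F [0.1 0.9 1. ]
False
pushed 17.77 caddy xy mm [  4.3 225.1] z 0.0819 F [ 0.3  0.2 -0.1]
cover caddy mm [  5.5 126.1] sd 1.58
```

```bash
python3 - <<'E'
from h import *
print(r.line_to(W(-.001,.150,.082),v=.08,stop_force=12)); cov()
print(r.line_to(W(-.001,.116,.082),v=.06,stop_force=12)); st("pushed"); im=cov()
cv2.imwrite("pics/t4.png",cv2.resize(im[150:310,270:480],None,fx=3.7,fy=3.7,interpolation=cv2.INTER_CUBIC))
E
```

```text
False
cover caddy mm [-0.7 50.5] sd 3.17
False
pushed 19.68 caddy xy mm [ -1.1 115.5] z 0.0819 F [-0.3 -0.3 -0.5]
cover caddy mm [-2.3  9.2] sd 3.19
```

View pics/t4.png

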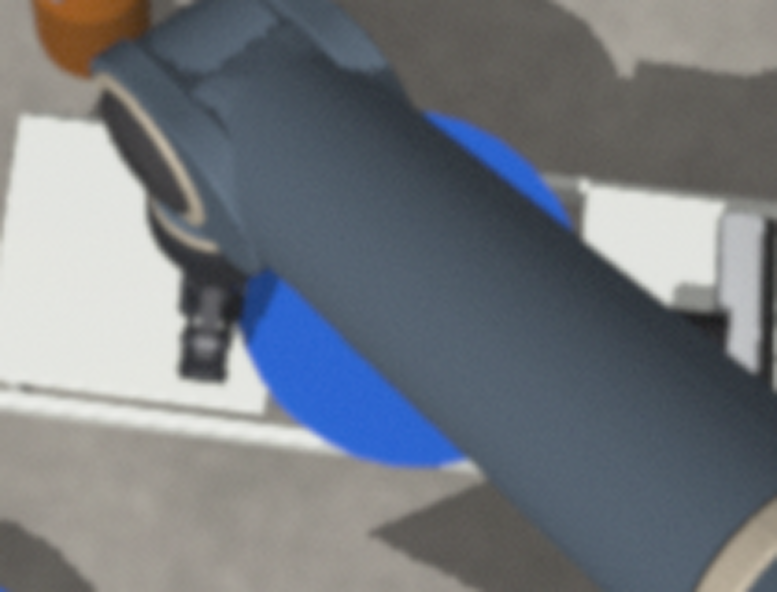

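The arm now hides most of the cover from the top camera. I push the last stretch slowly, using force to feel for the drop.

```bash
python3 - <<'E'
from h import *
for y in (.108,.104,.102,.100,.098,.096,.094):
    s=r.line_to(W(-.001,y,.082),v=.03,stop_force=12); st(s)
    if s: break
cv2.imwrite("pics/s5.png",cv2.resize(r.grab_frame("side")[130:310,180:445],None,fx=3,fy=3,interpolation=cv2.INTER_CUBIC))
E
```

```text
False 20.15 caddy xy mm [ -1.  107.7] z 0.082 F [ 0.2 -0.1 -0.4]
False 20.43 caddy xy mm [ -1.  103.6] z 0.082 F [ 0.3 -0.5  0.3]
False 20.68 caddy xy mm [ -1.  101.8] z 0.082 F [0.8 0.4 0.7]
False 20.93 caddy xy mm [-1.  99.8] z 0.082 F [-0.3 -0.6 -0.3]
False 21.18 caddy xy mm [-0.9 98.3] z 0.0821 F [ 1.7  1.  -0.3]
False 21.43 caddy xy mm [-1.  97.1] z 0.0822 F [ 2.   3.8 -0.5]
False 21.68 caddy xy mm [-1.  95.5] z 0.0823 F [1.3 5.1 0.2]
```

View pics/s5.png

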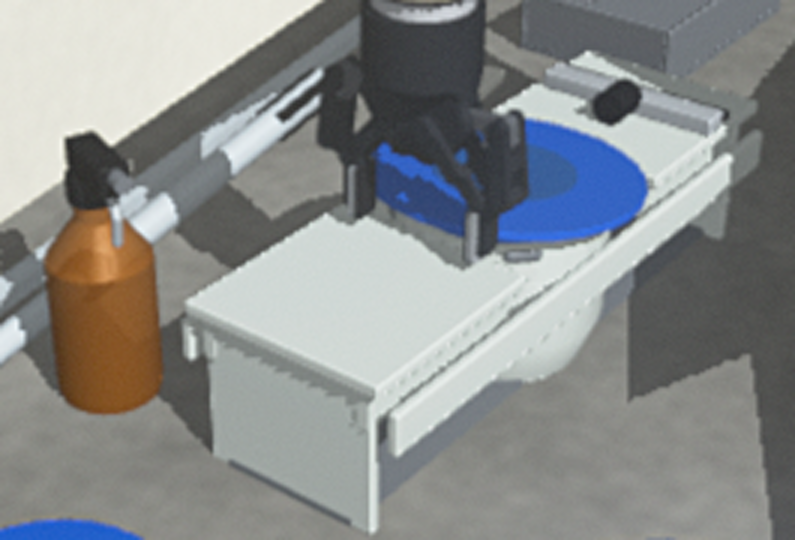

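```bash
python3 - <<'E'
from h import *
r.line_to(W(-.001,.106,.082),v=.1); r.line_to(W(-.001,.106,.20),v=.25); r.grip(0)
r.line_to(W(0,.0,.25),v=.25); r.dwell(.2)
o=st(); im=r.grab_frame("wrist"); cv2.imwrite("pics/w6.png",im)
m=cv2.inRange(cv2.cvtColor(im,cv2.COLOR_BGR2HSV),(100,100,40),(125,255,255))
c=max((c for c in cv2.findContours(m,0,cv2.CHAIN_APPROX_NONE)[0] if cv2.pointPolygonTest(c,(320,150),False)>0),key=len,default=None)
if c is not None:
    p=c[:,0]; p=p[p[:,1]<230]
    for z in (.132,.138,.145):
        q,sd=circ(wback(o["tcp_pos"],o["tcp_rot"],p,z)); print(z,q,sd, (q[:2]-M)*1e3)
E
```

```text
24.21 caddy xy mm [-0.7  2.1] z 0.2494 F [-0.8 -0.2 -1. ]
0.132 [ 0.56851545 -0.04904871  0.09777978] 0.0004482461607015975 [-0.4845462  -0.54870726]
0.138 [ 0.5687855  -0.04736801  0.09577671] 0.00043906254172491584 [-0.21450144  1.13198554]
0.145 [ 0.56910055 -0.04540721  0.09343978] 0.0004283483536743836 [0.10055    3.09278582]
```

View pics/w6.png

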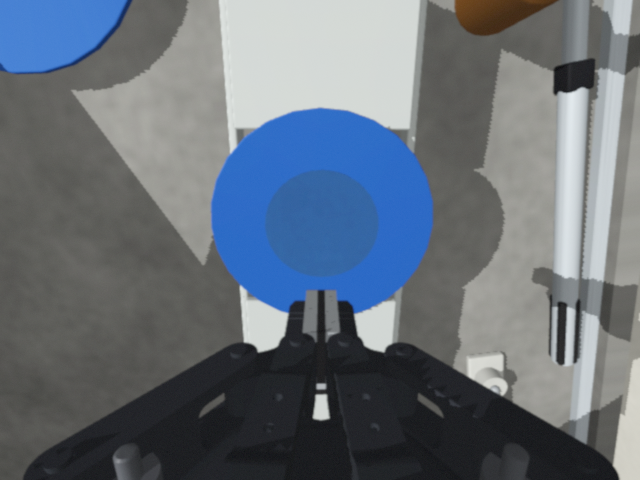

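The cover is centred on the mouth to within about 1 mm and has dropped: the wrist view shows it at (322,212), with a fit plane of ≈0.132–0.138. Next I press with closed fingers over the catches.

```bash
cat >> h.py <<'E'
def press(deg,R,top,lo,F,v=.03):
    a=np.radians(deg); x,y=R*np.cos(a),R*np.sin(a)
    r.line_to(W(x,y,top),v=.2); s=r.line_to(W(x,y,lo),v=v,stop_force=F); st(f"press {deg} {s}")
    r.line_to(W(x,y,top),v=.2)
E
python3 - <<'E'
from h import *
r.line_to(W(0,0,.165),v=.2)
print(r.line_to(W(0,0,.085),v=.04,stop_force=4)); z=st("touch")["tcp_pos"][2]
press(45,.062,z+.008,z-.03,25)
press(225,.062,z+.012,z-.03,25)
E
```

```text
True
touch 26.44 caddy xy mm [0.1 0. ] z 0.0929 F [-0.6 -0.4  3.8]
press 45 True 27.47 caddy xy mm [43.9 43.3] z 0.0929 F [-1.1 -0.9  5.2]
press 225 True 29.13 caddy xy mm [-43.6 -43.6] z 0.0928 F [-1.5 -0.1  6.2]
```

```bash
python3 - <<'E'
from h import *
for deg in (135,315):
    a=np.radians(deg); x,y=.062*np.cos(a),.062*np.sin(a)
    r.line_to(W(x,y,.105),v=.2)
    for z in (.096,.094,.092,.090,.088,.086,.084,.082):
        s=r.line_to(W(x,y,z),v=.04,stop_force=28); o=st(f"{deg} {z} {s}")
        if s or o["force"][2]>28: break
    r.line_to(W(x,y,.105),v=.2)
E
```

```text
135 0.096 False 30.35 caddy xy mm [-44.1  42.9] z 0.0955 F [ 0.2 -0.6 -0.7]
135 0.094 False 30.6 caddy xy mm [-43.9  43.7] z 0.094 F [0.2 0.5 0.6]
135 0.092 False 30.85 caddy xy mm [-43.4  44. ] z 0.0928 F [-1.  -1.5  5.2]
135 0.09 False 31.1 caddy xy mm [-43.3  44. ] z 0.0927 F [-5.9 -1.9 20. ]
135 0.088 False 31.35 caddy xy mm [-43.2  43.9] z 0.0926 F [-11.7  -3.3  34.1]
315 0.096 False 32.74 caddy xy mm [ 43.3 -43.4] z 0.0957 F [ 0.3 -0.1 -0.6]
315 0.094 False 32.99 caddy xy mm [ 43.8 -43.9] z 0.094 F [0.7 0.3 0.7]
315 0.092 False 33.24 caddy xy mm [ 44.3 -43.8] z 0.0929 F [-2.  -0.6  5. ]
315 0.09 False 33.49 caddy xy mm [ 44.4 -43.8] z 0.0928 F [-6.3 -1.3 15.9]
315 0.088 False 33.74 caddy xy mm [ 44.5 -43.8] z 0.0927 F [-10.2  -0.9  26.9]
315 0.086 False 33.99 caddy xy mm [ 44.5 -43.9] z 0.0926 F [-14.4  -1.6  38. ]
```

```bash
python3 - <<'E'
from h import *
r.line_to(W(0,.15,.12),v=.3)
print(r.line_to(W(0,.15,.07),v=.04,stop_force=4)); st("wing")
r.line_to(W(0,.15,.12),v=.2)
E
```

```text
True
wing 35.89 caddy xy mm [-1.000e-01  1.501e+02] z 0.0869 F [-0.8 -0.6  5.3]
```

The cover surface is exactly 6 mm above the wing at all five touched points, so it is fully home and level. I'll do one more round of light presses between the catches, retreat and check.

```bash
python3 - <<'E'
from h import *
for d in (90,180,270,0): press(d,.068,.100,.080,22,v=.04)
r.line_to(W(0,0,.30),v=.3); r.grip(.085); r.move_pose([.45,-.45,.33],ori()); r.dwell(.3); st()
cov(.126)
im=r.grab_frame("side"); cv2.imwrite("pics/s7.png",cv2.resize(im[130:310,180:445],None,fx=3,fy=3,interpolation=cv2.INTER_CUBIC))
E
```

```text
press 90 True 37.12 caddy xy mm [ 0.7 70.4] z 0.0928 F [-1.9 -0.3  6.6]
press 180 True 38.34 caddy xy mm [-66.3   1.6] z 0.0928 F [-0.9 -0.2  8. ]
press 270 True 39.56 caddy xy mm [  0.1 -66.6] z 0.0928 F [-1.2  0.5  7.2]
press 0 True 40.77 caddy xy mm [68.1 -1.3] z 0.0928 F [-2.2  0.7  6. ]
 44.51 caddy xy mm [ -52.3 -414.7] z 0.3301 F [-0.2 -0.2  0.2]
cover caddy mm [-0.5  1.5] sd 0.78
```

View pics/s7.png

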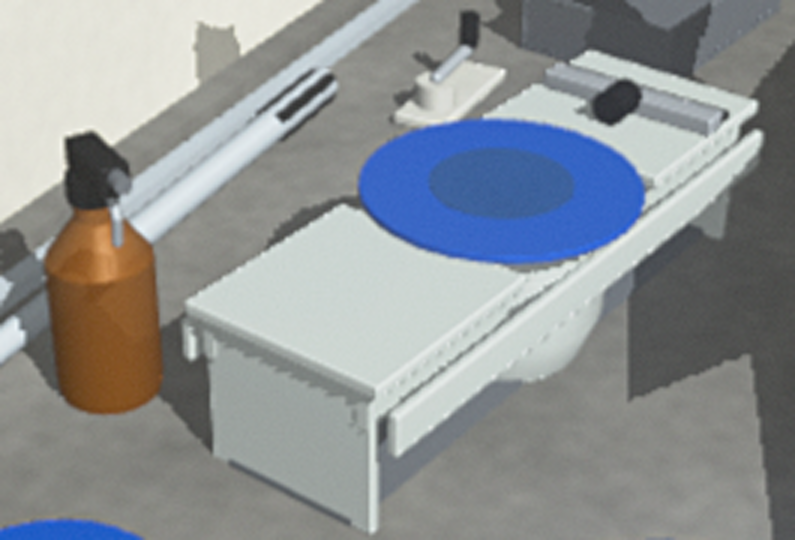

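The cover sits flat on the rim, flush with the wings. The squeegee (635,100) and the bottle (107,300) are where they started.

```bash
python3 -c "
from station import r
print(r.hand_in())"
```

```text
the job is handed in; nothing more can be done
None
```

The cover is on the bucket, pressed home all round, flat and level on the rim; the peak press reading was 38 N, the squeegee and bottle look unmoved, and I handed the job in shortly after 44.5 s.

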